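# Check the travel of a hand-truck brake lever

## Task

Check the red brake lever: with the outside of the fingers, press it in towards its bar until it comes up against its stop, ease it all the way back out without letting it snap, then press it in to the stop again and finish while still holding it there, so that the gap left to the bar can be gauged. Only press: do not grip or hook the lever, do not force it past a firm push against the stop, and do not touch the bar. Leave the blue-levered handle and everything else on the bench alone.

Things in the scene. Friction and masses are not known exactly. Their poses are not given: they have to be found in the camera images.
- red_handle: The hand-truck handle to be checked, bolted to a heavy, immovable work stand. Origin: on the bench under the stand; z up. Its y axis runs along the bar, its x axis points from the lever to the bar (roughly away from the robot). Base plate 100 (x) x 130 (y) x 12 mm centred at y = +20 mm; a 34 mm square post at y = +60 mm carries the bar.
- red_bar: The fixed bar of that handle (same origin and axes as red_handle): a level tube with a black rubber grip 29 mm across, from y = -113 to +110 mm, its axis 150 mm above the bench at x = 0. A black bracket at y = +47 to +73 mm reaches to x = -64 mm and holds the lever's pivot, 130 to 170 mm above the bench.
- red_lever (a joint): Swing of the red lever about its upright pivot (x = -54, y = +60 mm in red_handle): 0 = fully out (at rest), growing as it is pressed towards the bar. A hard stop at 0.30 rad leaves its end about 10 mm short of the grip. A spring pushes it out: at the press point 3 N to start it, 7 N at the stop, where force climbs steeply. Let go suddenly, it snaps back (over 5 rad/s).
- red_press (a point): Where to press: on the red lever's outer face (away from the bar), 105 mm from the pivot, at mid-height (150 mm above the bench). Moves with the lever, about 31 mm in all; its x axis points square into that face, towards the bar, its y axis along the lever to the pivot.
- red_tip (a point): Free end of the red lever, 160 mm from the pivot, at mid-height and mid-thickness. The lever is a straight level red blade 10 mm thick and 18 mm high, from the pivot towards the handle's -y; at rest it slants outward from the bar by 0.15 rad, at the stop inward by 0.15 rad.
- blue_handle: A second handle just like red_handle, on its own fixed stand, with a blue lever. Same origin and axes. Already checked; a bystander.
- blue_lever (a joint): Swing of the blue lever, 0 = fully out; same size, place and spring as the red one. To be left alone.
- wrench: Open-ended steel wrench lying flat; a loose bystander. Origin: centre of its underside.
- screwdriver: Screwdriver lying flat; a loose bystander. Origin: centre of its underside.
- offcut: Pine offcut 150 x 40 x 20 mm lying flat; a loose bystander. Origin: centre of its underside.
- gauge: Stepped aluminium gap gauge 90 x 30 mm, 26 mm high; a loose bystander. Origin: centre of its underside.
- glue: Yellow glue bottle, 60 mm across, 170 mm high, standing; a loose bystander. Origin: centre of its underside.
- tin: Closed green-banded tin, 70 mm across, 100 mm high, standing; a loose bystander. Origin: centre of its underside.
- mug: White mug, 76 mm across, 90 mm high, standing; a loose bystander. Origin: centre of its underside.

How it is judged:
On the way, in this order (a step that is already met when the one before it is completed fails the run):
1. the red lever is pressed in to its stop (value of joint red_lever above 0.28 rad and contact force between the fingers and red_lever above 1 N), for 0.2 s.
2. the red lever is let all the way back out (value of joint red_lever below 0.03 rad), for 0.1 s.
At the end, for the whole second after the job is handed in: The red lever stands still at its stop (joint above 0.28 rad of 0.30), held there by the fingers with more than 2 N and less than 40 N, with the bar untouched, the blue lever out (below 0.04 rad) and every loose thing within 20 mm of its start (value of joint red_lever above 0.28 rad and velocity of joint red_lever between -0.2 and 0.2 rad/s and contact force between the fingers and red_lever between 2 and 40 N and contact force between the fingers and red_bar below 0.5 N and value of joint blue_lever below 0.04 rad and distance of each of wrench, screwdriver, offcut, gauge, glue, tin, mug from where it was at the start of the episode below 0.02 m); the arm keeps its last pose, push and grip.
It fails at once if the red lever is forced (more than 50 N from the fingers) (contact force between the fingers and red_lever above 50 N).
It fails at once if the red lever snaps back (faster than 5 rad/s) (velocity of joint red_lever below -5 rad/s).
It fails at once if the fingers touch the red handle's bar (over 1 N), or grip, hook or press down on the red lever (they touch it while the grasp point is not on its outer side) (contact force between the fingers and red_bar above 1 N or (contact force between the fingers and red_lever above 1 N and x of the grasp point in the frame of red_press above -0.003 m)).
It fails at once if the blue lever is moved or its handle pushed (value of joint blue_lever above 0.04 rad or contact force between any of the arm, the fingers and blue_handle above 3 N).
It fails at once if a loose bystander is moved more than 20 mm or lifted (distance of any of wrench, screwdriver, offcut, gauge, glue, tin, mug from where it was at the start of the episode above 0.02 m).
It also fails if it takes over 35 s, if anything falls off the work surface, if the arm or the gripper's body presses on something with over 40 N, if the wrist force passes 120 N, or if a joint passes its speed limit or range.

## Robot

A 7-joint arm with a two-finger parallel gripper is mounted at the origin on the work surface. World frame = base frame: x ahead of the robot, y to its left, z up, the work surface at z = 0. Lengths are in m, angles in rad, forces in N, time in s.
With the tool pointing down it reaches from about 0.425 to 0.925 m from the base axis. Payload 6.8 kg.
Tool frame: the origin (TCP) lies on the front face of the gripper's body, between the roots of the fingers; the fingertips stand 73 mm ahead of it and the grasp point (between the pads) lies 54 mm ahead of it (env.nose_length is the distance from the TCP to the fingertips, in m); z points along the fingers, y is the line along which they close (so a half turn about z gives the same grasp; the last joint's range is limited). The gripper opens to 85 mm and grips with 20 to 120 N. Pads are 22 mm wide; open, the fingers measure 114 mm over their backs; the gripper's body (76 mm by 85 mm) begins 54 mm behind the grasp point. The pads swing forward as they close: fully open they stand 13 mm farther back than shut.
Start: joints at [-1.284, 0.477, 0.022, 1.555, -0.011, 1.109, -0.083], TCP at [0.26, 0.623, 0.304] pointing down, gripper open.
Joint ranges: [-2.96, 2.96], [-0.34, 2.1], [-1.41, 1.46], [0.24, 2.44], [-1.37, 4.51], [0.17, 1.92], [-2.96, 2.96]. Speed limits (rad/s): [2.39, 2.39, 3.14, 3.14, 3.14, 3.14, 3.14].

## Interface

Orientations are given as a unit quaternion [w, x, y, z].
In Python, from cell import env, kin, camera, calibration, job gives the robot as it stands. The module is installed in compiled form; this text tells all that it offers. Calls block until the motion is done:
- env.reach(position, orientation): joint-space move of the TCP to a pose.
- env.movel(position, velocity=0.15, rot=None, stop_force=None): straight line of the TCP; rot=None keeps the orientation; velocity is the mean speed in m/s. With stop_force (N) it stops when the force on the tool has changed by that much, and returns True; else False.
- env.goto_joints(angles): joint-space move.
- env.grip(opening, f_grip=None): finger opening in m; f_grip is the grip in N (None keeps the last); returns when the fingers have stopped.
- env.dwell(seconds).
- kin.inverse_kinematics(position, orientation): joint angles nearest the present ones, or None.
- env.get_state(): the state.
- camera(name): name is "scene" or "top" or "wrist"; returns (picture, depth): 420x560x3 uint8, blue, green, red; 420x560 float32, m along the optical axis (not along the pixel's ray), 0 where there is no reading.
- calibration(name): a dict with "fx", "fy", "cx", "cy" (pixels), "k1" (the pictures are not rectified: a ray, as slopes to the right and down, at radius r is drawn at 1 + k1 r^2 times it, then the intrinsics apply), "rvec" (rotation vector, rad) and "tvec" (3), from world to camera coordinates, as OpenCV has them. Camera axes: x right, y down, z forward; pixel columns grow to the right and rows downward; lengths in m; the calibration is good to about 2 mm. A picture is of the moment at which its call begins: read the wrist's pose just before it. calibration takes no time and is no camera call; for the wrist camera it gives the pose at the moment of the call.
A pose or a line that the arm cannot do raises env.PlanningError and nothing moves.
- job.job_done(): hands the job in; it is judged then, once.
The state is a dict: "time": time; "qpos": joint angles; "joint_velocities": joint speeds; "joint_torque": joint torques, N m; "tcp_pos": TCP position; "orientation": TCP orientation; "force": force on the tool from outside, world axes, zero at the start; "torque": the same for the moment, N m; "opening": finger opening in m; "gripper_force": force on a finger pad.
Only numpy, scipy, OpenCV 4.12 (cv2) and the standard library are available. Lean on these libraries where they do the work, as an engineer would, in place of code of your own. Each camera call takes 0.05 s, during which the arm holds its last target. There are 200 camera calls.

## Working session

There is one attempt and no reset: what is moved stays moved. The work goes in short steps, each a Python script; the robot and the scene stay as the last script left them, time stands still between calls to the robot, and variables do not carry over. Pictures are saved under pics/ and viewed, at most 10 in all, crops included, and the job is handed in when it is done.

```bash
mkdir -p pics; cat > h.py <<'E'
import numpy as np, cv2
from cell import env, kin, camera, calibration, job
def cloud(name):
    c=calibration(name); im,d=camera(name)
    K=np.array([[c['fx'],0,c['cx']],[0,c['fy'],c['cy']],[0,0,1.]])
    v,u=np.mgrid[0:420,0:560]
    p=cv2.undistortPoints(np.stack([u,v],-1).reshape(-1,1,2).astype(float),K,np.array([c['k1'],0,0,0,0.])).reshape(420,560,2)
    P=np.dstack([p,np.ones((420,560))])*d[...,None]
    R=cv2.Rodrigues(np.array(c['rvec'],float))[0]
    W=(P-np.array(c['tvec']).reshape(3))@R
    W[d==0]=np.nan
    return im,W
E
python3 - <<'E'
from h import *
for n in ("scene","top"):
    im,W=cloud(n); cv2.imwrite(f"pics/{n}.png",im); np.savez(f"{n}.npz",im=im,W=W)
    h=cv2.cvtColor(im,cv2.COLOR_BGR2HSV)
    for nm,m in (("red",((h[...,0]<8)|(h[...,0]>172))&(h[...,1]>140)&(h[...,2]>60)),("blue",(abs(h[...,0].astype(int)-112)<12)&(h[...,1]>140)&(h[...,2]>60))):
        q=W[m]; q=q[np.isfinite(q[:,0])]; q=q[(q[:,2]>.11)&(q[:,2]<.19)]
        if len(q): print(n,nm,len(q),np.percentile(q,[2,50,98],axis=0).round(3).tolist())
s=env.get_state();print(s['time'],s['tcp_pos'],s['orientation'],s['force'])
E
```

```text
scene red 428 [[0.448, 0.084, 0.145], [0.513, 0.18, 0.159], [0.663, 0.424, 0.172]]
scene blue 220 [[0.519, -0.269, 0.145], [0.532, -0.199, 0.157], [0.545, -0.111, 0.161]]
top red 211 [[0.446, 0.079, 0.151], [0.5, 0.165, 0.16], [0.657, 0.421, 0.174]]
top blue 128 [[0.515, -0.273, 0.151], [0.526, -0.204, 0.158], [0.54, -0.138, 0.164]]
0.1 [0.25948466 0.62268896 0.30302498] [-9.70026145e-05  1.96116068e-01  9.80580343e-01 -8.18650426e-04] [ 0.78395874  0.34059301 -0.76571322]
```

View pics/scene.png

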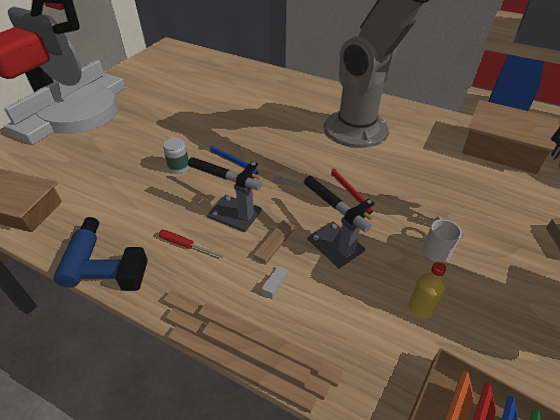

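View pics/top.png

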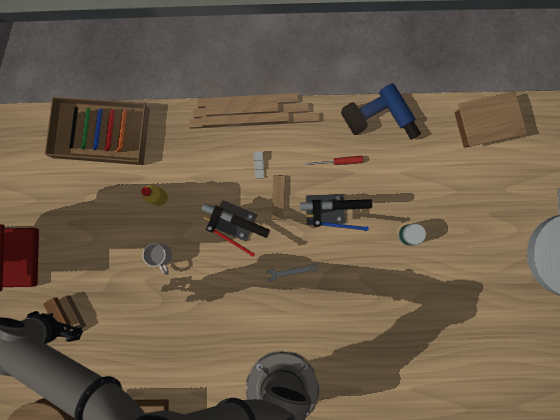

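The scene view shows the red-levered handle in the middle right at (345,190) and the blue one at left (235,165). In the top view the red lever runs from about (210,230) to (253,254), with the wrench flat at (295,270) and the mug at (156,256). Next I fit the lever line and the bar.

```bash
python3 - <<'E'
import numpy as np, cv2
for n in ("scene","top"):
    z=np.load(n+".npz"); im,W=z['im'],z['W']; h=cv2.cvtColor(im,cv2.COLOR_BGR2HSV).astype(int)
    red=((h[...,0]<8)|(h[...,0]>172))&(h[...,1]>120)&(h[...,2]>50)
    box=(W[...,0]>.35)&(W[...,0]<.65)&(W[...,1]>.0)&(W[...,1]<.3)
    for nm,m in (("lever top",red&box&(W[...,2]>.154)&(W[...,2]<.164)),("lever all",red&box&(W[...,2]>.13)&(W[...,2]<.175)),
                 ("bar",~red&box&(W[...,2]>.154)&(W[...,2]<.18)&(h[...,2]<70)),("plate",box&(W[...,2]>.008)&(W[...,2]<.016))):
        q=W[m][:,:2]
        if len(q)<10: print(n,nm,len(q)); continue
        vx,vy,cx,cy=cv2.fitLine(q.astype(np.float32),cv2.DIST_HUBER,0,.002,.001).ravel()
        if vy<0: vx,vy=-vx,-vy
        t=(q-[cx,cy])@[vx,vy]; r=(q-[cx,cy])@[vy,-vx]
        a,b=np.percentile(t,[1,99])
        print(n,nm,len(q),"dir ang",round(float(np.arctan2(-vx,vy)),3),"ends",(np.array([cx,cy])+a*np.array([vx,vy])).round(4),(np.array([cx,cy])+b*np.array([vx,vy])).round(4),"len",round(b-a,3),"r",np.percentile(r,[2,50,98]).round(4), "z",np.median(W[m][:,2]).round(4))
E
```

```text
scene lever top 180 dir ang -0.571 ends [0.4481 0.081 ] [0.5368 0.2192] len 0.164 r [-0.0065  0.0007  0.0044] z 0.1583
scene lever all 284 dir ang -0.574 ends [0.4499 0.0806] [0.5393 0.2186] len 0.164 r [-0.0086  0.0001  0.0035] z 0.1568
scene bar 656 dir ang -0.364 ends [0.519  0.0331] [0.5917 0.2239] len 0.204 r [-0.0518  0.0003  0.0179] z 0.1631
scene plate 991 dir ang -0.612 ends [0.5281 0.0672] [0.6204 0.1985] len 0.16 r [-0.0743 -0.0051  0.082 ] z 0.012
top lever top 131 dir ang -0.57 ends [0.4437 0.0781] [0.5217 0.1998] len 0.145 r [-0.0047 -0.      0.0049] z 0.1584
top lever all 152 dir ang -0.57 ends [0.4437 0.0783] [0.5221 0.2005] len 0.145 r [-0.0047 -0.0001  0.0049] z 0.1582
top bar 538 dir ang -0.354 ends [0.5116 0.0326] [0.5759 0.2064] len 0.185 r [-0.0512 -0.0005  0.0212] z 0.1627
top plate 580 dir ang -0.986 ends [0.367  0.0159] [0.6292 0.1894] len 0.314 r [-1.307e-01 -1.000e-04  1.322e-01] z 0.0112
```

```bash
cat >> h.py <<'E'
ang=-.571; piv=np.array([.447,.079])+.160*np.array([-np.sin(ang),np.cos(ang)])
def face(q):
    a=ang+q; d=np.array([-np.sin(a),np.cos(a)]); n=np.array([d[1],-d[0]])
    return piv-.105*d-.005*n
F0,F1=face(0),face(.3); u=(F1-F0)/np.linalg.norm(F1-F0)
Z=.150+.054
P=lambda s:np.r_[F0+u*(s-.012),Z]   # s = 0: finger side about at the resting face
phi=(np.pi+ang+.15)/2; Q=np.array([0,np.cos(phi),np.sin(phi),0])
E
python3 - <<'E'
from h import *
print(F0,F1,u,env.nose_length)
env.grip(0.0,60)
a=P(-.03); b=a.copy(); b[2]=.30
env.reach(b,Q); env.movel(a)
s=env.get_state();print(s['time'],s['tcp_pos'],a,s['force'],s['opening'])
im,_=camera("wrist"); im2,W=cloud("scene")
cv2.imwrite("pics/w1.png",np.hstack([im[100:,100:460],cv2.resize(im2[100:300,230:450],(352,320))]))
E
```

```text
[0.47251925 0.12797722] [0.50055029 0.11378834] [ 0.89220909 -0.45162257] 0.0726
3.5 [0.43552029 0.14729633 0.20450386] [0.43504647 0.14694537 0.204     ] [ 0.81968307 -0.26464948  0.83737495] 0.00013937376092971391
```

View pics/w1.png

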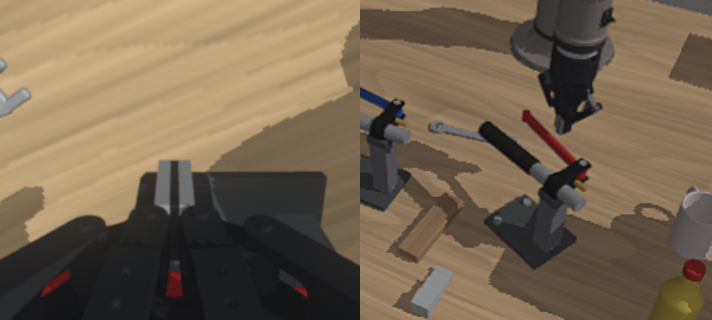

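The closed fingers (crop, about (565,120)) stand clear on the lever's outer side, roughly mid-lever. Now I press.

```bash
python3 - <<'E'
from h import *
def rep(l):
    s=env.get_state(); p=s['tcp_pos'][:2]-P(0)[:2]
    print(l,round(s['time'],2),"s",round(float(p@u),4),"lat",round(float(p@[-u[1],u[0]]),4),"F",np.round(s['force'],1),"push",round(float(-s['force'][:2]@u),1))
    return s
print(env.movel(P(-.03),.05)); rep("pre")
print(env.movel(P(.05),.02,stop_force=14)); rep("in")
env.dwell(.4); rep("held")
im2,W=cloud("scene"); im3,_=camera("top")
cv2.imwrite("pics/p1.png",np.hstack([cv2.resize(im2[130:280,270:420],(400,400)),cv2.resize(im3[170:290,170:290],(400,400))]))
E
```

```text
False
pre 3.85 s -0.0299 lat 0.0002 F [-0.5 -0.9  1.1] push 0.0
True
in 6.53 s 0.0269 lat 0.0001 F [-6.8  2.9  5.3] push 7.4
held 6.92 s 0.0263 lat 0.0001 F [-5.7  2.5  5.2] push 6.2
```

View pics/p1.png

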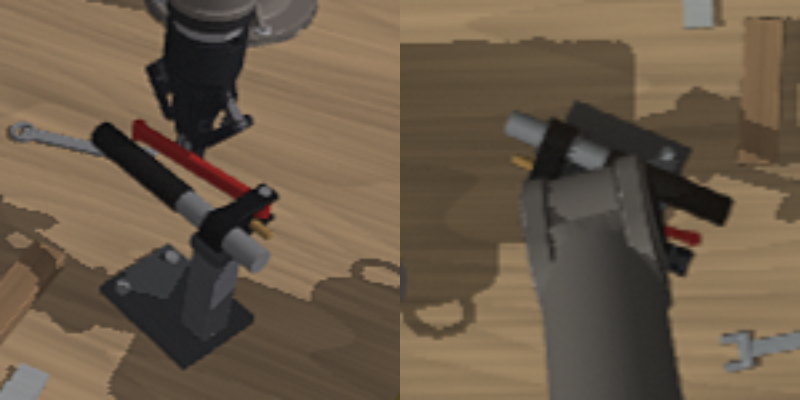

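The lever is nearly parallel to the bar's stop angle, but the push reads only 6–7 N. I measure the lever angle and press on in small steps to find the stiffening.

```bash
cat >> h.py <<'E'
def rep(l):
    s=env.get_state(); p=s['tcp_pos'][:2]-P(0)[:2]; f=float(-s['force'][:2]@u)
    print(l,round(s['time'],2),"s",round(float(p@u),4),"F",np.round(s['force'],1),"push",round(f,1),flush=True)
    return float(p@u),f
def lever():
    im,W=cloud("scene"); h=cv2.cvtColor(im,cv2.COLOR_BGR2HSV).astype(int)
    m=((h[...,0]<8)|(h[...,0]>172))&(h[...,1]>120)&(h[...,2]>50)&(W[...,0]>.4)&(W[...,0]<.6)&(W[...,1]>0)&(W[...,1]<.25)&(W[...,2]>.15)&(W[...,2]<.164)
    vx,vy,_,_=cv2.fitLine(W[m][:,:2].astype(np.float32),cv2.DIST_HUBER,0,.002,.001).ravel()
    q=W[m][:,:2]; tip=q[q[:,1]<q[:,1].min()+.01].mean(0)
    print("lever q",round(float(-np.arctan(vx/vy)-ang),3),"tip q",round(float(-np.arctan2(*(piv-tip))-ang),3),m.sum(),flush=True)
E
python3 - <<'E'
from h import *
lever()
s0,_=rep("0")
for k in range(1,8):
    env.movel(P(s0+.001*k),.02); env.dwell(.1); s,f=rep(k)
    if f>13: break
env.dwell(.3); rep("end"); lever()
E
```

```text
lever q 0.286 tip q 0.281 243
0 7.08 s 0.0263 F [-6.6  2.7  5.1] push 7.1
1 7.42 s 0.0258 F [-6.4  2.6  0.4] push 6.9
2 7.78 s 0.0269 F [-5.8  2.8  0.5] push 6.4
3 8.12 s 0.0278 F [-5.8  2.6  0.3] push 6.4
4 8.47 s 0.0284 F [-6.5  3.8  1.6] push 7.5
5 8.82 s 0.0286 F [-9.5  5.6  2.8] push 11.0
6 9.18 s 0.0289 F [-12.7   6.3   5.3] push 14.1
end 9.47 s 0.0288 F [-12.9   6.1   4.4] push 14.3
lever q 0.305 tip q 0.302 245
```

The force climbs steeply at the stop, with the lever at 0.30 rad and a push of 14 N. Now I ease it out, check it, and press in again.

```bash
python3 - <<'E'
from h import *
env.movel(P(-.010),.025); env.dwell(.3); rep("out"); lever()
env.movel(P(.0295),.025); rep("in")
for k in range(12):
    env.movel(P(.0300+.0007*k),.02); env.dwell(.1); s,f=rep(k)
    if f>13: break
env.dwell(.5); rep("end"); lever()
im,_=camera("scene"); cv2.imwrite("pics/end.png",im)
E
```

```text
out 11.67 s -0.01 F [0.6 0.4 0.2] push -0.3
lever q 0.001 tip q -0.001 222
in 13.45 s 0.0283 F [-6.2  3.5  2. ] push 7.2
0 13.8 s 0.0284 F [-7.5  4.2  3.3] push 8.6
1 14.15 s 0.0285 F [-8.2  5.3  5.2] push 9.7
2 14.5 s 0.0287 F [-11.1   4.3   6.1] push 11.9
3 14.85 s 0.0289 F [-12.8   6.1   6.3] push 14.2
end 15.35 s 0.0289 F [-12.6   5.8   8.5] push 13.8
lever q 0.301 tip q 0.303 245
```

View pics/end.png

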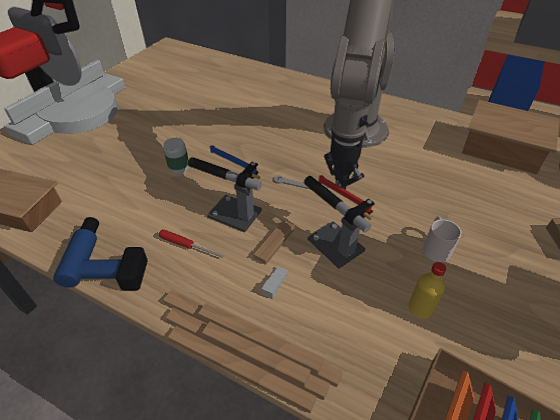

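The fingers (340,180) hold the red lever in at its stop, and the blue lever and the loose objects are where they were. I'm handing it in.

```bash
python3 -c "
from h import *
print(job.job_done())"
```

```text
the job is handed in; nothing more can be done
None
```

I pressed the red lever to its stop, eased it fully out (measured about 0.00 rad), and pressed it in again; I handed the job in with the fingers holding it at about 0.30 rad with roughly 14 N, and no verdict was returned.

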